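# Unlock and open the sample box

## Robot

A 6-joint arm with a two-finger parallel gripper is mounted at the origin on the work surface. World frame = base frame: x ahead of the robot, y to its left, z up, the work surface at z = 0. Lengths are in mm, angles in degrees, forces in N, time in s.
With the tool pointing down it reaches from about 350 to 850 mm from the base axis. Payload 8.1 kg.
Tool frame: the origin (TCP) lies at the very end of the fingers, on their centre line; the grasp point (between the pads) lies grip_depth behind it (grip_depth is the distance from the TCP to the grasp point, in mm); z points along the fingers, y is the direction in which the jaws open and shut (so a half turn about z gives the same grasp; the last joint's range is limited). The gripper opens to 85 mm and grips with 20 to 120 N. Pads are 22 mm wide; open, the fingers measure 114 mm over their backs; the gripper's body (76 mm by 85 mm) begins 54 mm behind the grasp point. The pads swing forward as they close: fully open they stand 13 mm farther back than shut.
Start: joints at [65.925, 7.471, 85.268, -0, 87.261, -4.893], TCP at [197.127, 566.698, 231.292] pointing down, gripper open.
Joint ranges: [-169.43, 169.43], [-51.17, 129.36], [1.28, 143.12], [-76.62, 256.62], [0, 156.53], [-152.29, 152.29]. Speed limits (degrees/s): [136.94, 136.94, 159.86, 180, 180, 180].

## Interface

Orientations are given as [roll, pitch, yaw] about the fixed x, y, z axes, in that order (R = Rz(yaw) Ry(pitch) Rx(roll)).
In Python, from bench import * gives the robot as it stands.
- The arm moves only by the tool step_arm, never from a script. Its argument "plan" is a list of rows, each an object of numbers: "grip": the finger opening in cm, from 0 to 8.54; "tx", "ty", "tz": the shift along the tool's x, y, z in cm; "ax", "ay", "az": the turn, a rotation vector about the tool's x, y, z in degrees. In form: [{"grip": .., "tx": .., "ty": .., "tz": .., "ax": .., "ay": .., "az": ..}, ...]. A call has 1 to 8 rows; each row shifts and turns the commanded pose from where the row before left it, along the tool's axes as they then stand; what a row does not reach is not made up. A row lasts 1/12 s, in which the tool goes at most 41.7 mm and 7.16 degrees, less where a joint would pass 70% of its speed; a pose out of reach is approached as far as the arm can. A call with a gripper value outside its range is refused whole. The fingers move at their own pace and stop on an object; "newtons" is the grip in N (left out, the last holds). Time passes only in rows, so rows that do not move let the fingers close. It gives the time, the measured TCP pose, the force and the opening at its end, in the units of the state.
- sense(): the state, without advancing time (a new reading comes with each control period).
- snapshot(name): name is "scene" or "top" or "wrist"; returns the picture (384x512x3 uint8, red, green, blue); there is no depth.
- camera_model(name): a dict with "intrinsics" (3x3 intrinsics, pixels), "pose" (4x4, takes a point from camera to world coordinates); the wrist camera has in their place "T_tool_cam" (4x4, takes a point from camera to tool coordinates, whose origin is the TCP and whose axes are the flange's). Camera axes: x right, y down, z forward; pixel columns grow to the right and rows downward; lengths in mm; the calibration is good to about 2 mm. A picture is of the moment at which its call begins: read the wrist's pose just before it. camera_model takes no time and is no camera call.
- hand_in(): hands the job in, once; it reports no verdict.
The state is a dict: "time": time; "joint_pos": joint angles; "qd": joint speeds; "joint_efforts": joint torques, N m; "tool_pos": TCP position; "tcp_rot": TCP orientation; "ft_force": force on the tool from outside, world axes, zero at the start; "wrist_torque": the same for the moment, N m; "finger_gap": finger opening in mm.
Only numpy, scipy, OpenCV 4.12 (cv2) and the standard library are available. Lean on these libraries where they do the work, as an engineer would, in place of code of your own. Each camera call takes 0.05 s, during which the arm holds its last target.

## Task

Open the sample box: squeeze both release tabs of its black knob and turn the knob clockwise (seen from above) until it comes up against its stop (let go and regrasp on the way if you need to), then let go so that both tabs spring back out and lock it there. Then slide the metal cover along its rails, away from the robot, until it is fully open. Do not tip over or push aside the glassware and boxes standing around.

Things in the scene. Friction and masses are not known exactly. Their poses are not given: they have to be found in the camera images.
- box: sample box fixed to the table, white walls and grey deck, 260 (x) x 300 (y) x 90 mm high. Origin: centre of its underside. Its +x is the direction in which the cover opens; z up. The knob's axis is vertical at x = -20, y = -80 mm; the deck is at z = 90 mm.
- knob_top (a point): centre of the knob's top, on its vertical axis, 58 mm above the deck; turns with the knob. Its x axis runs through the two tabs, its y axis along the steel bolt. The knob: a black disc (68 mm across, top 14 mm above the deck) with a black middle block (22 mm along x, 34 along y, up to 58 mm). Around it a flat metal plate, 116 mm across, 13 mm above the deck, hides the lock.
- tab_a_face (a point): middle of the outer face of the grey ribbed tab at the knob's -x. Each tab stands upright beside the middle block: 8 mm thick, 26 mm wide (y), from 14 to 58 mm above the deck; this point is 36 mm above the deck. The tabs' outer faces are 56 mm apart when out, 40 mm when fully in.
- tab_b_face (a point): the same on the tab at the knob's +x
- bolt_tip (a point): end of the steel bolt that sticks out of the knob along its +y to 92 mm from its axis; 12 mm wide, 14 to 24 mm above the deck. At the start it lies just ahead (+x of the box) of a 24 mm high post on the cover and blocks it; it turns with the knob.
- knob (a joint): angle of the knob, rad: 0 locked shut (as at the start), growing clockwise from above. It turns only while both tabs are pressed in; it has a half-way catch at about 1.05 where tabs that are let go lock again, and a hard stop with the last catch at 2.09 to 2.71 (differs from box to box and cannot be seen). Between catches it stays where it is left. Turning takes about 0.15 N m.
- tab_a (a joint): how far the tab at the knob's -x is pressed in, m: 0 out (in a catch), about 0.003 to 0.004 out as far as it goes between catches, 0.008 fully in. It frees the knob from about 0.0045 on. Spring: 4 N at the beginning, 8 N fully in.
- tab_b (a joint): the same for the tab at the knob's +x
- cover (a joint): how far the cover is open, m: 0 shut, 0.100 fully open (end stop), towards the box's +x. Sliding friction about 3 N.
- cover_lip (a point): middle of the top of the cover's upright lip. The cover: aluminium plate 120 (x) x 130 (y), its top 9 mm above the deck, with a lip across it 12 mm thick (x), 90 mm long (y), its top 40 mm above the deck. The cover reaches 100 mm to -x and 20 mm to +x of the lip. Axes as the box.
- bottle_a: bystander: glass bottle with blue cap, 70 mm across, 140 mm high; origin under its centre
- bottle_b: bystander: glass bottle with blue cap, 80 mm across, 150 mm high; origin under its centre
- jar: bystander: amber jar, 70 mm across, 90 mm high; origin under its centre
- beaker: bystander: glass beaker, 70 mm across, 95 mm high; origin under its centre
- tip_box: bystander: pipette tip box 122 x 87 x 65 mm; origin under its centre
- tube_rack: bystander: white tube rack 200 x 70 mm, 80 mm high; origin under its centre
- dishes: bystander: stack of petri dishes, 92 mm across, 45 mm high; origin under its centre

How it is judged:
By the outcome, as a careful person would: the job done as asked, in the order asked, and still so for the second after the job is handed in, with the robot touching nothing.
It also fails if it takes over 72 s, if anything falls off the work surface, if the arm or the gripper's body presses on something with over 40 N, if the wrist force passes 120 N, or if a joint passes its speed limit or range.

## Working session

There is one attempt and no reset: what is moved stays moved. The work goes in short steps, Python scripts to look and compute and a tool call to move; the robot and the scene stay as the last step left them, time stands still between calls to the robot, and variables do not carry over. Pictures are saved under pics/ and viewed, and the job is handed in when it is done.

Besides the shell and the picture viewer there is one more tool, called after "Request:" as a command line: name --argument value ..., lists and objects as JSON in quotes. step_arm: Moves the arm, as the interface text tells. Its arguments: {"type":"object","properties":{"plan":{"type":"array","items":{"type":"object","properties":{"grip":{"type":"number"},"tx":{"type":"number"},"ty":{"type":"number"},"tz":{"type":"number"},"ax":{"type":"number"},"ay":{"type":"number"},"az":{"type":"number"}}}},"newtons":{"type":"number"}},"required":["plan"]}

```bash
mkdir -p pics; ls
cat > h.py <<'E'
from bench import *
import numpy as np, cv2
from scipy.spatial.transform import Rotation as R
def save(n,img,crop=None,s=1):
    a=img[:,:,::-1]
    if crop: x0,y0,x1,y1=crop; a=a[y0:y1,x0:x1]
    if s!=1: a=cv2.resize(a,None,fx=s,fy=s,interpolation=cv2.INTER_CUBIC)
    cv2.imwrite('pics/'+n+'.png',a)
def ray(name,uv,T=None):
    m=camera_model(name); K=np.array(m['intrinsics']); P=np.array(m['pose']) if T is None else T
    d=P[:3,:3]@np.linalg.solve(K,np.array([uv[0],uv[1],1.])); return P[:3,3],d/np.linalg.norm(d)
def atz(name,uv,z,T=None):
    o,d=ray(name,uv,T); return o+d*(z-o[2])/d[2]
def tri(rs):
    A=np.zeros((3,3));b=np.zeros(3)
    for o,d in rs:
        M=np.eye(3)-np.outer(d,d);A+=M;b+=M@o
    p=np.linalg.solve(A,b); return p,[np.linalg.norm((np.eye(3)-np.outer(d,d))@(p-o)) for o,d in rs]
def proj(name,p,T=None):
    m=camera_model(name);K=np.array(m['intrinsics']); P=np.array(m['pose']) if T is None else T
    c=P[:3,:3].T@(np.array(p)-P[:3,3]); q=K@c; return q[:2]/q[2]
def wristT(s=None):
    s=s or sense(); T=np.eye(4);T[:3,:3]=R.from_euler('xyz',s['tcp_rot'],degrees=True).as_matrix();T[:3,3]=s['tool_pos']
    return T@np.array(camera_model('wrist')['T_tool_cam'])
E
python3 - <<'E'
from h import *
print(sense())
for n in('scene','top'):
    i=snapshot(n); np.save(n+'.npy',i); save(n+'0',i,s=1.5); m=camera_model(n);print(n,m)
T=wristT();np.save('w0T.npy',T)
i=snapshot('wrist');np.save('w0.npy',i);save('w0',i,s=1.5);print(camera_model('wrist'))
E
```

```text
pics
{'time': 0.0, 'joint_pos': array([ 6.59246574e+01,  7.51575010e+00,  8.53295936e+01,  5.27355542e-04,
        8.72625098e+01, -4.89123921e+00]), 'qd': array([-0.09982223, -0.01201264, -0.0329893 , -0.02591664, -0.14283068,
        0.02122939]), 'joint_efforts': array([ 3.95088073e-04, -5.69394028e+01, -5.00550807e+01,  9.25011534e-06,
        1.42444743e-02,  3.68053065e-05]), 'tool_pos': array([196.8919734 , 566.18382106, 230.23473946]), 'tcp_rot': array([-1.79892584e+02, -9.72086932e-03,  1.60815862e+02]), 'ft_force': array([ 1.02342634,  0.35225439, -0.11736904]), 'wrist_torque': array([ 0.07883128, -0.02078995,  0.01353612]), 'finger_gap': 85.50888551862073}
scene {'intrinsics': array([[385.36822605,   0.        , 252.45714118],
       [  0.        , 385.36822605, 193.22939687],
       [  0.        ,   0.        ,   1.        ]]), 'pose': array([[ 2.05227325e-01,  7.59689450e-01, -6.17052417e-01,
         1.21680281e+03],
       [ 9.78659305e-01, -1.52605344e-01,  1.37613855e-01,
        -1.71881024e+02],
       [ 1.03782976e-02, -6.32126213e-01, -7.74795936e-01,
         9.
[... 451 characters left out ...]
],
       [ 8.67861161e-03, -8.06219049e-02, -9.96706973e-01,
         1.23897336e+03],
       [ 0.00000000e+00,  0.00000000e+00,  0.00000000e+00,
         1.00000000e+00]])}
{'intrinsics': array([[312.48112086,   0.        , 258.5674607 ],
       [  0.        , 312.48112086, 191.09187249],
       [  0.        ,   0.        ,   1.        ]]), 'T_tool_cam': array([[-1.29399026e-03, -9.65341294e-01, -2.60987569e-01,
         6.59526781e+01],
       [ 9.99999112e-01, -1.16555332e-03, -6.46898111e-04,
         8.98157470e-01],
       [ 3.20282533e-04, -2.60988174e-01,  9.65341945e-01,
        -1.42251177e+02],
       [ 0.00000000e+00,  0.00000000e+00,  0.00000000e+00,
         1.00000000e+00]])}
```

View pics/scene0.png

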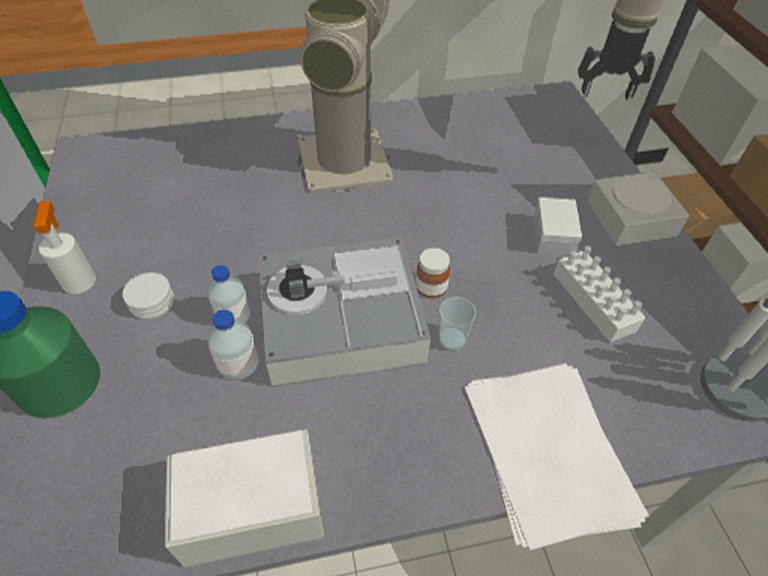

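View pics/top0.png

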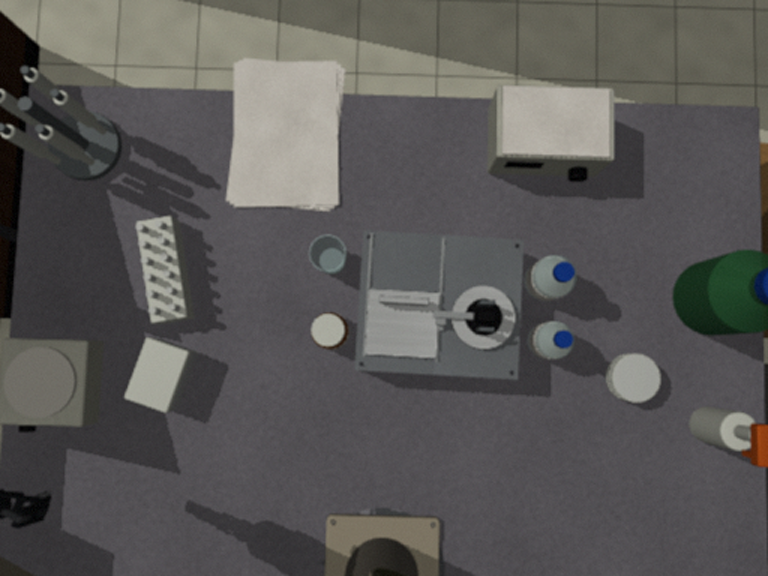

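View pics/w0.png

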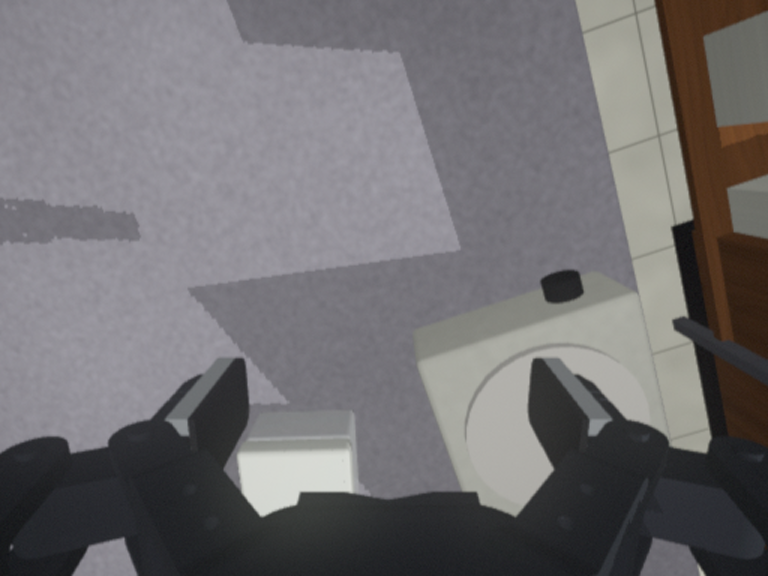

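The top view shows the box at about px (362–522, 233–377) of the 1.5x picture, with the bottles just to its right (robot's -y side) and the beaker and jar on its left. The scene view shows the knob near (297,283). Next I'll look at enlarged crops.

Run:
```python
from h import *
save('topc',np.load('top.npy'),(230,145,370,260),5.5)
save('scenec',np.load('scene.npy'),(165,150,300,260),5.5)
```

```text
(no output)
```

View pics/topc.png

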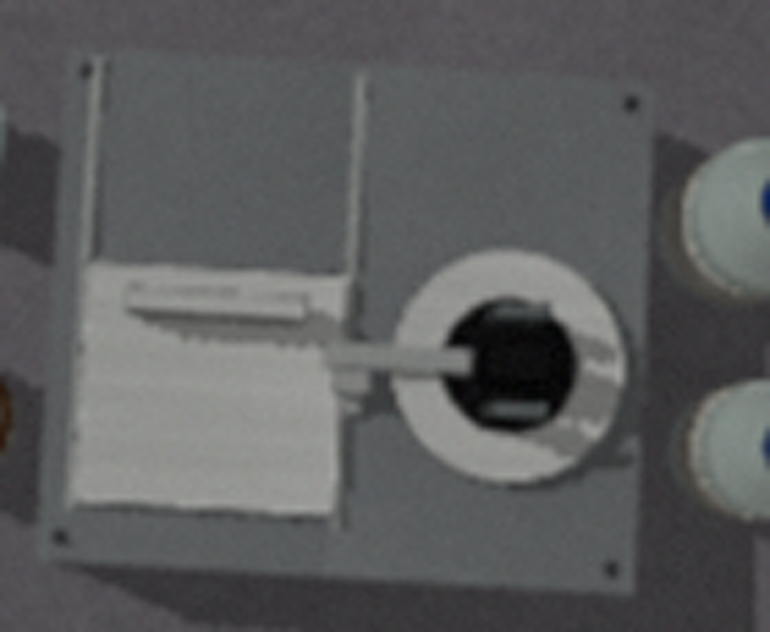

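View pics/scenec.png

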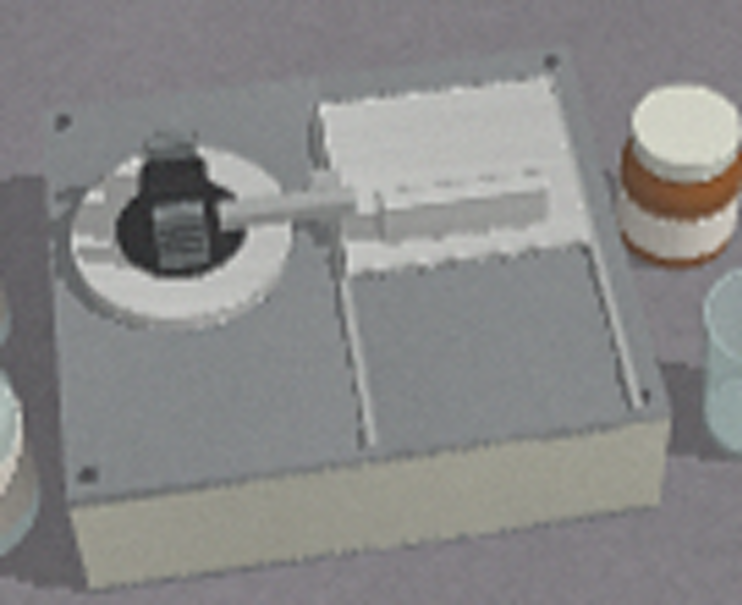

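Run:
```python
from h import *
t=lambda p:(230+(p[0]+.5)/5.5-.5,145+(p[1]+.5)/5.5-.5)
s=lambda p:(165+(p[0]+.5)/5.5-.5,150+(p[1]+.5)/5.5-.5)
pts={'++':((86,70),(645,397)),'+-':((631,103),(88,474)),'-+':((61,537),(551,62)),'--':((611,570),(63,122)),
'tabb':((516,309),(182,206)),'taba':((517,409),(170,140)),'bolt_tip_c':((332,357),(352,200))}
for k,(a,b) in pts.items():
    p,e=tri([ray('top',t(a)),ray('scene',s(b))]);print(k,p.round(1),np.round(e,1), atz('top',t(a),90).round(1))
import itertools
C=np.array([tri([ray('top',t(pts[k][0])),ray('scene',s(pts[k][1]))])[0] for k in('++','+-','-+','--')])
c=C.mean(0);xa=(C[0]+C[1]-C[2]-C[3]);ya=(C[0]+C[2]-C[1]-C[3]);
import math
print(c,math.degrees(math.atan2(xa[1],xa[0])),math.degrees(math.atan2(-ya[0],ya[1])),np.linalg.norm(xa[:2])/2,np.linalg.norm(ya[:2])/2)
# from outer corners, top view at z=90
q=[atz('top',t(p),90) for p in((68,53),(655,87),(40,558),(633,592))];q=np.array(q);print(q.round(1),q.mean(0))
xa=q[0]+q[1]-q[2]-q[3];ya=q[0]+q[2]-q[1]-q[3];print(math.degrees(math.atan2(xa[1],xa[0])),math.degrees(math.atan2(-ya[0],ya[1])),np.linalg.norm(xa)/2,np.linalg.norm(ya)/2)
for f,g in(((516,309),(517,409)),):
    print((atz('top',t(f),148)+atz('top',t(g),148))/2,atz('top',t(f),148),atz('top',t(g),148))
print('plate c',atz('top',t((510,367)),103))
# bystanders (1.5x)
for n,uv,z in(('bottA cap',(564,272),140),('bottB cap',(558,340),140),('jar',(328,330),90),('beaker',(327,253),95),('jarSc',0,0)):
    if uv: print(n,atz('top',((uv[0]+.5)/1.5-.5,(uv[1]+.5)/1.5-.5),z).round(0))
```

```text
++ [637.6  42.7  91.9] [1. 1.] [638.2  43.8  90. ]
+- [ 628.7 -234.4   92.8] [1. 1.] [ 629.3 -234.    90. ]
-+ [401.4  48.4  92. ] [0.5 0.5] [401.5  48.9  90. ]
-- [ 392.5 -227.5   90.8] [0.9 0.9] [ 392.6 -226.7   90. ]
tabb [ 516.8 -169.4  149.4] [1.5 1.5] [ 522.4 -177.1   90. ]
taba [ 469.1 -170.6  147.1] [1.1 1.1] [ 471.9 -178.4   90. ]
bolt_tip_c [494.4 -82.8 108.2] [0.5 0.5] [495.5 -84.6  90. ]
[515.05060905 -92.70356315  91.87314773] -1.5297153028569193 -1.8380995306317216 236.26039622675174 276.647531006002
[[ 646.7   53.2   90. ]
 [ 637.9 -246.1   90. ]
 [ 390.8   59.1   90. ]
 [ 382.  -237.9   90. ]] [514.33902332 -92.93340032  90.        ]
-1.5849623617753936 -1.680380150777884 256.03417415876487 298.27721013472546
[ 493.19968848 -168.68187501  148.        ] [ 517.17572283 -168.06470114  148.        ] [ 469.22365413 -169.29904887  148.        ]
plate c [ 492.15548644 -172.50223657  103.        ]
bottA cap [ 574. -309.  140.]
bottB cap [ 453. -299.  140.]
jar [461. 112.  90.]
beaker [604. 119.  95.]
```

Request:
step_arm --plan '[{"tx":-2.6,"ty":-3.0},{"tx":-2.6,"ty":-3.0},{"tx":-2.6,"ty":-3.0},{"tx":-2.6,"ty":-3.0},{"tx":-2.6,"ty":-3.0},{"tx":-2.6,"ty":-3.0},{"tx":-2.6,"ty":-3.0},{"tx":-2.6,"ty":-3.0}]'

```text
invalid input
```

Request:
step_arm --plan '[{"grip":8.5,"tx":-2.6,"ty":-3.0,"tz":0,"ax":0,"ay":0,"az":0},{"grip":8.5,"tx":-2.6,"ty":-3.0,"tz":0,"ax":0,"ay":0,"az":0},{"grip":8.5,"tx":-2.6,"ty":-3.0,"tz":0,"ax":0,"ay":0,"az":0},{"grip":8.5,"tx":-2.6,"ty":-3.0,"tz":0,"ax":0,"ay":0,"az":0},{"grip":8.5,"tx":-2.6,"ty":-3.0,"tz":0,"ax":0,"ay":0,"az":0},{"grip":8.5,"tx":-2.6,"ty":-3.0,"tz":0,"ax":0,"ay":0,"az":0},{"grip":8.5,"tx":-2.6,"ty":-3.0,"tz":0,"ax":0,"ay":0,"az":0},{"grip":8.5,"tx":-2.6,"ty":-3.0,"tz":0,"ax":0,"ay":0,"az":0}]' --newtons 30

```text
time: 0.82
tool_pos: [314.7, 269.9, 231.1]
tcp_rot: [-180.0, 0.0, 160.9]
ft_force: [0.7, -0.1, 0.7]
finger_gap: 84.9
```

Request:
step_arm --plan '[{"grip":8.5,"tx":-2.6,"ty":-3.0,"tz":0,"ax":0,"ay":0,"az":0},{"grip":8.5,"tx":-2.6,"ty":-3.0,"tz":0,"ax":0,"ay":0,"az":0},{"grip":8.5,"tx":-2.6,"ty":-3.0,"tz":0,"ax":0,"ay":0,"az":0},{"grip":8.5,"tx":-2.6,"ty":-3.0,"tz":0,"ax":0,"ay":0,"az":0},{"grip":8.5,"tx":-2.6,"ty":-3.0,"tz":0,"ax":0,"ay":0,"az":0},{"grip":8.5,"tx":-2.6,"ty":-3.0,"tz":0,"ax":0,"ay":0,"az":0},{"grip":8.5,"tx":-2.6,"ty":-3.0,"tz":0,"ax":0,"ay":0,"az":0},{"grip":8.5,"tx":-2.6,"ty":-3.0,"tz":0,"ax":0,"ay":0,"az":0}]'

```text
time: 1.48
tool_pos: [432.5, -25.4, 231.3]
tcp_rot: [180.0, 0.0, 160.8]
ft_force: [0.6, 0.4, 0.4]
finger_gap: 84.9
```

Request:
step_arm --plan '[{"grip":8.5,"tx":-2.6,"ty":-3.0,"tz":0,"ax":0,"ay":0,"az":0},{"grip":8.5,"tx":-2.6,"ty":-3.0,"tz":0,"ax":0,"ay":0,"az":0},{"grip":8.5,"tx":-2.6,"ty":-3.0,"tz":0,"ax":0,"ay":0,"az":0},{"grip":8.5,"tx":-2.6,"ty":-2.8,"tz":0,"ax":0,"ay":0,"az":0},{"grip":8.5,"tx":0,"ty":0,"tz":0,"ax":0,"ay":0,"az":7},{"grip":8.5,"tx":0,"ty":0,"tz":0,"ax":0,"ay":0,"az":7},{"grip":8.5,"tx":0,"ty":0,"tz":0,"ax":0,"ay":0,"az":7},{"grip":8.5,"tx":0,"ty":0,"tz":0,"ax":0,"ay":0,"az":7}]'

```text
time: 2.15
tool_pos: [491.5, -169.3, 230.7]
tcp_rot: [-180.0, -0.1, 132.4]
ft_force: [0.8, -0.4, 0.5]
finger_gap: 84.9
```

Request:
step_arm --plan '[{"grip":8.5,"tx":0,"ty":0,"tz":0,"ax":0,"ay":0,"az":7},{"grip":8.5,"tx":0,"ty":0,"tz":0,"ax":0,"ay":0,"az":7},{"grip":8.5,"tx":0,"ty":0,"tz":0,"ax":0,"ay":0,"az":7},{"grip":8.5,"tx":0,"ty":0,"tz":0,"ax":0,"ay":0,"az":7},{"grip":8.5,"tx":0,"ty":0,"tz":0,"ax":0,"ay":0,"az":7},{"grip":8.5,"tx":0,"ty":0,"tz":0,"ax":0,"ay":0,"az":7},{"grip":8.5,"tx":0,"ty":0,"tz":0,"ax":0,"ay":0,"az":2.5},{"grip":8.5,"tx":0,"ty":0,"tz":0,"ax":0,"ay":0,"az":0}]'

```text
time: 2.82
tool_pos: [491.6, -168.8, 231.0]
tcp_rot: [-180.0, -0.0, 88.2]
ft_force: [0.5, -0.1, -0.1]
finger_gap: 84.9
```

Run:
```python
from h import *
s=sense();print(s['time'],s['joint_pos'].round(1),s['tool_pos'].round(1),s['tcp_rot'].round(2))
T=wristT();np.save('w1T.npy',T)
i=snapshot('wrist');np.save('w1.npy',i);save('w1',i,s=1.5)
```

```text
2.8167 [-24.6  -5.   97.9   0.   87.1 -22.8] [ 491.6 -168.8  231. ] [-1.7997e+02 -1.0000e-02  8.8200e+01]
```

View pics/w1.png

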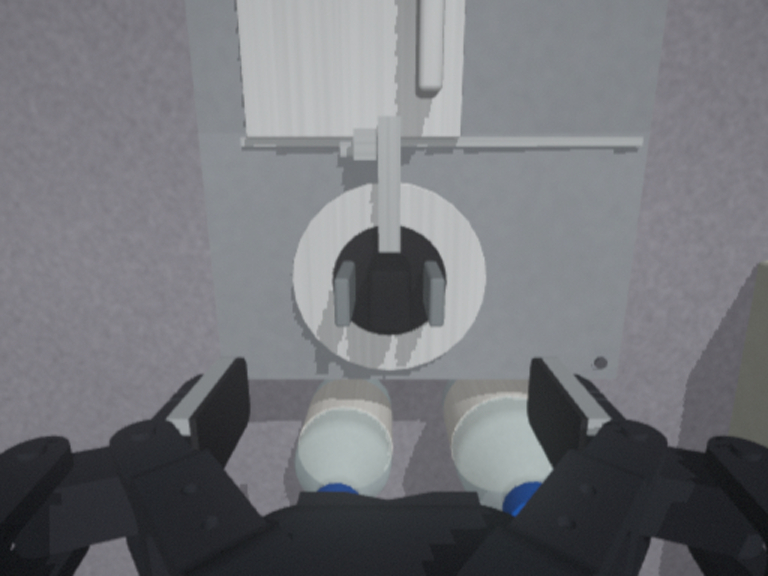

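The wrist view shows the knob at about (390,285), the bolt going up to (388,118) and tabs at (344,293) and (434,293). I'll measure these more closely.

Run:
```python
from h import *
save('w1c',np.load('w1.npy'),(185,70,335,255),4)
```

```text
(no output)
```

View pics/w1c.png

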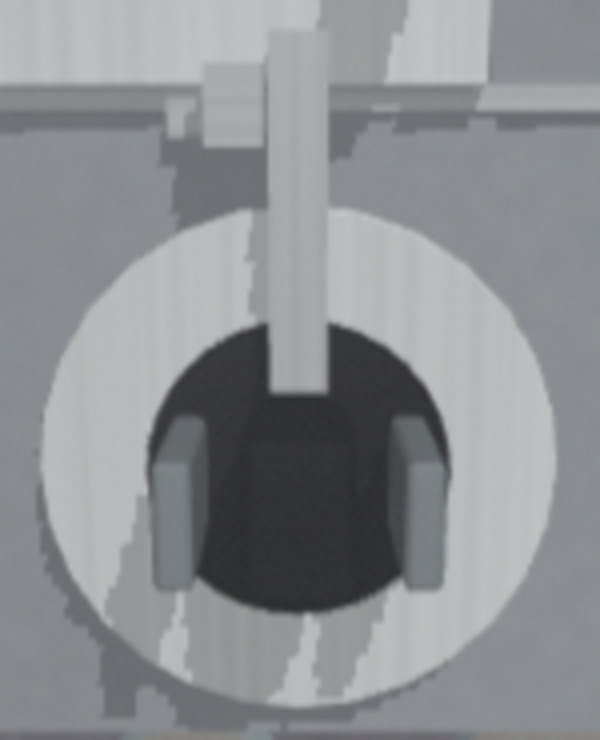

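Run:
```python
from h import *
T=np.load('w1T.npy')
w=lambda p:(185+(p[0]+.5)/4-.5,70+(p[1]+.5)/4-.5)
t=lambda p:(230+(p[0]+.5)/5.5-.5,145+(p[1]+.5)/5.5-.5)
s=lambda p:(165+(p[0]+.5)/5.5-.5,150+(p[1]+.5)/5.5-.5)
for n,a,tt,ss in(('a',(172,526),(517,409),(170,140)),('b',(425,526),(516,309),(182,206))):
    p,e=tri([ray('wrist',w(a),T),ray('top',t(tt)),ray('scene',s(ss))]);print(n,p.round(1),np.round(e,1),atz('wrist',w(a),148,T).round(1))
for a,z in (((151,526),148),((444,526),148),((300,526),148),((298,30),114),((298,392),114),((299,458),103)): print(a,atz('wrist',w(a),z,T).round(1))
p,e=tri([ray('wrist',w((298,30)),T),ray('top',t((332,357)))]);print(p,e)
```

```text
a [ 468.7 -170.6  146.7] [0.5 1.2 1.2] [ 468.3 -170.1  148. ]
b [ 516.4 -169.9  149.5] [1.3 2.2 0.9] [ 515.9 -171.6  148. ]
(151, 526) [ 464.4 -169.9  148. ]
(444, 526) [ 519.5 -171.7  148. ]
(300, 526) [ 492.4 -170.8  148. ]
(298, 30) [495.  -79.9 114. ]
(298, 392) [ 492.7 -151.7  114. ]
(299, 458) [ 492.4 -168.8  103. ]
[493.97808101 -81.45029937 127.52995649] [np.float64(1.0579434132128567), np.float64(1.0579434132128889)]
```

Request:
step_arm --plan '[{"grip":8.5,"tx":-0.2,"ty":0.07,"tz":2,"ax":0,"ay":0,"az":0},{"grip":8.5,"tx":0,"ty":0,"tz":2,"ax":0,"ay":0,"az":0},{"grip":8.5,"tx":0,"ty":0,"tz":2,"ax":0,"ay":0,"az":0},{"grip":8.5,"tx":0,"ty":0,"tz":2,"ax":0,"ay":0,"az":0},{"grip":8.5,"tx":0,"ty":0,"tz":1.5,"ax":0,"ay":0,"az":0},{"grip":8.5,"tx":0,"ty":0,"tz":1.5,"ax":0,"ay":0,"az":0},{"grip":8.5,"tx":0,"ty":0,"tz":0.9,"ax":0,"ay":0,"az":0},{"grip":8.5,"tx":0,"ty":0,"tz":0,"ax":0,"ay":0,"az":0}]'

```text
time: 3.53
tool_pos: [490.8, -170.2, 109.8]
tcp_rot: [-179.8, -0.1, 88.4]
ft_force: [-0.3, -0.2, -0.6]
finger_gap: 84.6
```

Run:
```python
from h import *
s=sense();print(s['time'],s['joint_pos'].round(1),s['tool_pos'].round(1),s['tcp_rot'].round(2),s['ft_force'])
i=snapshot('wrist');save('w2',i,s=1.5)
```

```text
3.5333 [-24.8   0.6 105.5  -0.   74.1 -23.2] [ 490.8 -170.2  109.8] [-1.7978e+02 -1.0000e-01  8.8400e+01] [-0.29892487 -0.21175549 -0.59251045]
```

View pics/w2.png

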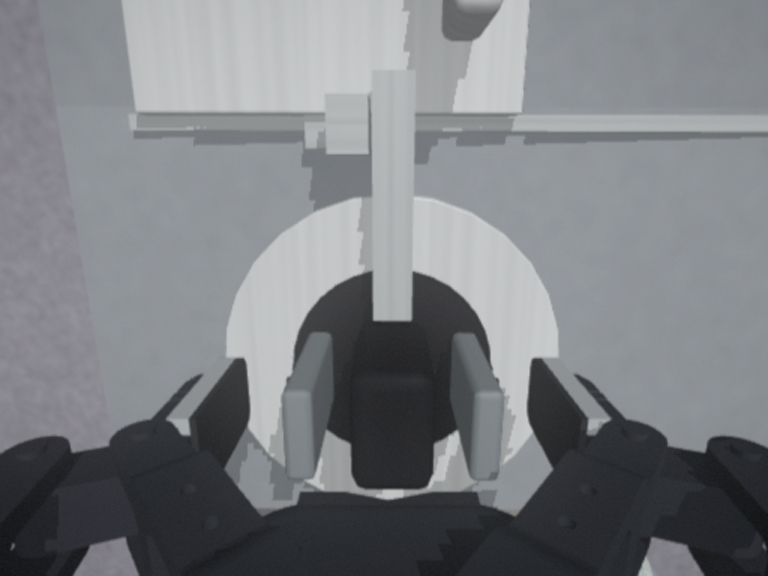

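Request:
step_arm --plan '[{"grip":8.5,"tx":-0.07,"ty":0.14,"tz":0,"ax":0,"ay":0,"az":0},{"grip":6,"tx":0,"ty":0,"tz":0,"ax":0,"ay":0,"az":0},{"grip":5,"tx":0,"ty":0,"tz":0,"ax":0,"ay":0,"az":0},{"grip":3.5,"tx":0,"ty":0,"tz":0,"ax":0,"ay":0,"az":0},{"grip":3.5,"tx":0,"ty":0,"tz":0,"ax":0,"ay":0,"az":0},{"grip":3.5,"tx":0,"ty":0,"tz":0,"ax":0,"ay":0,"az":0},{"grip":3.5,"tx":0,"ty":0,"tz":0,"ax":0,"ay":0,"az":0},{"grip":3.5,"tx":0,"ty":0,"tz":0,"ax":0,"ay":0,"az":0}]' --newtons 35

```text
time: 4.25
tool_pos: [492.4, -172.1, 114.6]
tcp_rot: [-179.8, 0.0, 88.3]
ft_force: [-19.1, 3.2, 24.3]
finger_gap: 38.2
```

Run:
```python
from h import *
s=sense();print(s['time'],s['finger_gap'],s['tool_pos'].round(1),s['tcp_rot'].round(2),s['ft_force'],s['wrist_torque'])
i=snapshot('wrist');save('w3',i,s=1.5)
```

```text
4.25 38.16705765148613 [ 492.4 -172.1  114.6] [-1.7982e+02  3.0000e-02  8.8320e+01] [-19.08892085   3.22212197  24.31528224] [ 0.57579494  3.31691927 -0.01117242]
```

View pics/w3.png

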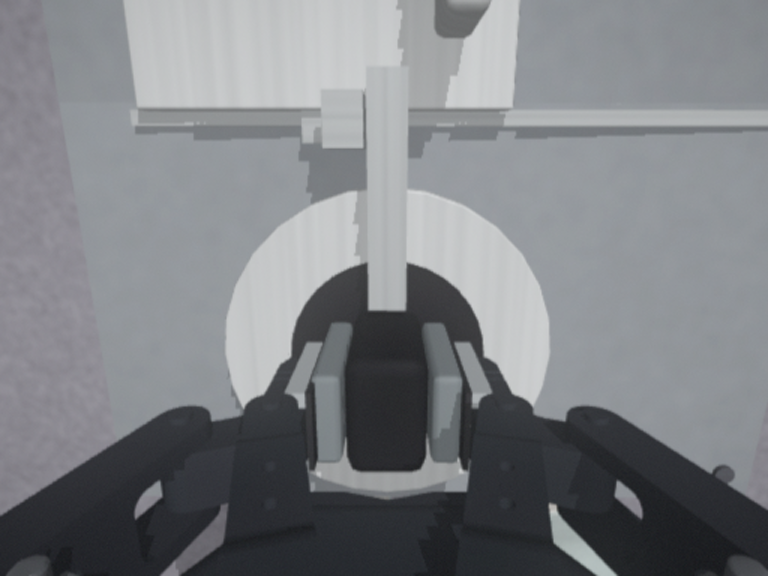

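Request:
step_arm --plan '[{"grip":3.5,"tx":0,"ty":-0.06,"tz":-0.2,"ax":0,"ay":0,"az":0},{"grip":3.5,"tx":0,"ty":-0.06,"tz":-0.2,"ax":0,"ay":0,"az":0},{"grip":3.5,"tx":0,"ty":0,"tz":0,"ax":0,"ay":0,"az":0}]'

```text
time: 4.55
tool_pos: [492.0, -171.9, 115.4]
tcp_rot: [-179.9, 0.0, 88.3]
ft_force: [0.0, -2.9, -7.6]
finger_gap: 36.4
```

Run:
```python
from h import *
s=sense();print(s['time'],s['finger_gap'],s['tool_pos'].round(1),s['tcp_rot'].round(2),s['ft_force'],s['wrist_torque'])
```

```text
4.55 36.41984798845652 [ 492.  -171.9  115.4] [-1.7995e+02  2.0000e-02  8.8310e+01] [ 4.88236030e-03 -2.93465886e+00 -7.64419949e+00] [-0.53401721  0.09630521 -0.02124632]
```

Request:
step_arm --plan '[{"grip":3.5,"tx":0,"ty":0,"tz":0,"ax":0,"ay":0,"az":4},{"grip":3.5,"tx":0,"ty":0,"tz":0,"ax":0,"ay":0,"az":4},{"grip":3.5,"tx":0,"ty":0,"tz":0,"ax":0,"ay":0,"az":4},{"grip":3.5,"tx":0,"ty":0,"tz":0,"ax":0,"ay":0,"az":4},{"grip":3.5,"tx":0,"ty":0,"tz":0,"ax":0,"ay":0,"az":4},{"grip":3.5,"tx":0,"ty":0,"tz":0,"ax":0,"ay":0,"az":4}]'

```text
time: 5.05
tool_pos: [492.2, -172.0, 115.5]
tcp_rot: [-180.0, 0.0, 64.1]
ft_force: [1.3, -4.1, -9.0]
finger_gap: 36.5
```

Run:
```python
from h import *
s=sense();print(s['time'],s['finger_gap'],s['tool_pos'].round(1),s['tcp_rot'].round(2),s['ft_force'],s['wrist_torque'])
i=snapshot('wrist');save('w4',i,s=1.5)
```

```text
5.05 36.54144729964093 [ 492.2 -172.   115.5] [-1.7997e+02  4.0000e-02  6.4130e+01] [ 1.29055747 -4.07759649 -8.96729767] [-0.70290025 -0.21311167  0.15943062]
```

View pics/w4.png

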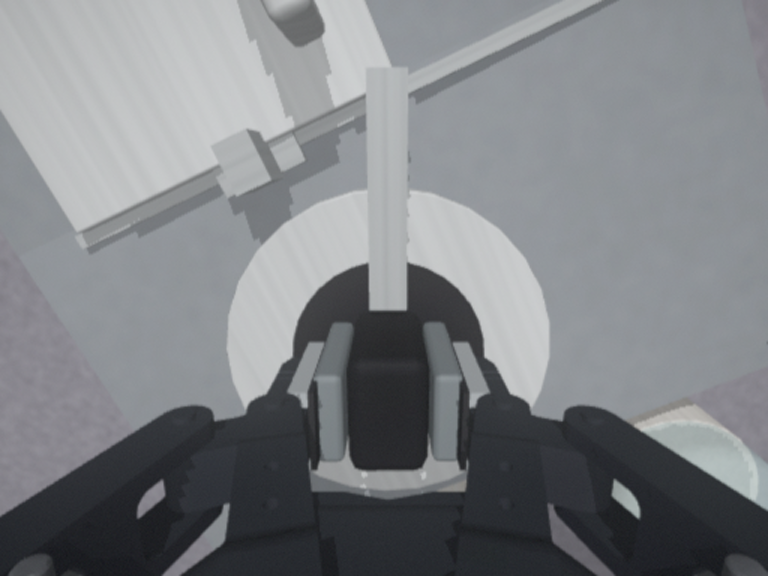

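The knob turns with the gripper: the bolt is still at px (388,68) in the image and the torque is 0.16 N m. I'll keep turning.

Request:
step_arm --plan '[{"grip":3.5,"tx":0,"ty":0,"tz":0,"ax":0,"ay":0,"az":5},{"grip":3.5,"tx":0,"ty":0,"tz":0,"ax":0,"ay":0,"az":5},{"grip":3.5,"tx":0,"ty":0,"tz":0,"ax":0,"ay":0,"az":5},{"grip":3.5,"tx":0,"ty":0,"tz":0,"ax":0,"ay":0,"az":5},{"grip":3.5,"tx":0,"ty":0,"tz":0,"ax":0,"ay":0,"az":5},{"grip":3.5,"tx":0,"ty":0,"tz":0,"ax":0,"ay":0,"az":5},{"grip":3.5,"tx":0,"ty":0,"tz":0,"ax":0,"ay":0,"az":5},{"grip":3.5,"tx":0,"ty":0,"tz":0,"ax":0,"ay":0,"az":5}]'

```text
time: 5.77
tool_pos: [492.4, -172.2, 115.5]
tcp_rot: [180.0, 0.0, 24.2]
ft_force: [1.9, -5.2, -10.6]
finger_gap: 36.7
```

Request:
step_arm --plan '[{"grip":3.5,"tx":0,"ty":0,"tz":0,"ax":0,"ay":0,"az":5},{"grip":3.5,"tx":0,"ty":0,"tz":0,"ax":0,"ay":0,"az":5},{"grip":3.5,"tx":0,"ty":0,"tz":0,"ax":0,"ay":0,"az":5},{"grip":3.5,"tx":0,"ty":0,"tz":0,"ax":0,"ay":0,"az":5},{"grip":3.5,"tx":0,"ty":0,"tz":0,"ax":0,"ay":0,"az":5},{"grip":3.5,"tx":0,"ty":0,"tz":0,"ax":0,"ay":0,"az":5},{"grip":3.5,"tx":0,"ty":0,"tz":0,"ax":0,"ay":0,"az":5},{"grip":3.5,"tx":0,"ty":0,"tz":0,"ax":0,"ay":0,"az":5}]'

```text
time: 6.43
tool_pos: [492.3, -172.5, 115.5]
tcp_rot: [179.9, 0.0, -15.8]
ft_force: [2.8, -6.7, -11.6]
finger_gap: 36.8
```

Run:
```python
from h import *
s=sense();print(s['time'],s['finger_gap'],s['joint_pos'].round(1),s['tool_pos'].round(1),s['tcp_rot'].round(2),s['ft_force'],s['wrist_torque'])
i=snapshot('wrist');save('w5',i,s=1.5)
```

```text
6.4333 36.799592940043226 [-2.490e+01  3.000e-01  1.051e+02 -1.000e-01  7.450e+01  8.100e+01] [ 492.3 -172.5  115.5] [ 1.7992e+02  1.0000e-02 -1.5830e+01] [  2.79682965  -6.68572474 -11.60403903] [-1.29625978 -0.28650383  0.1250363 ]
```

View pics/w5.png

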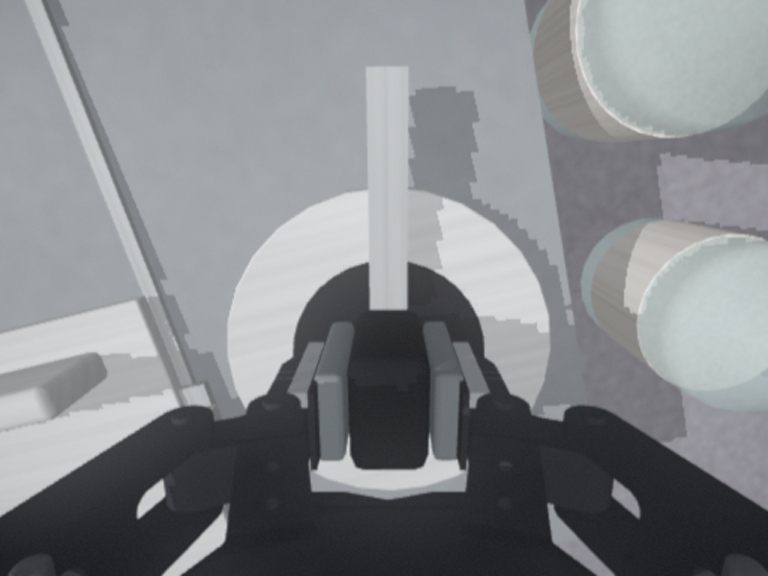

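The knob is at about 104°. From here I'll go in smaller steps and watch the wrist torque for the stop.

Request:
step_arm --plan '[{"grip":3.5,"tx":0,"ty":0,"tz":0,"ax":0,"ay":0,"az":4},{"grip":3.5,"tx":0,"ty":0,"tz":0,"ax":0,"ay":0,"az":4},{"grip":3.5,"tx":0,"ty":0,"tz":0,"ax":0,"ay":0,"az":4},{"grip":3.5,"tx":0,"ty":0,"tz":0,"ax":0,"ay":0,"az":3},{"grip":3.5,"tx":0,"ty":0,"tz":0,"ax":0,"ay":0,"az":3}]'

```text
time: 6.9
tool_pos: [492.2, -172.6, 115.5]
tcp_rot: [179.9, -0.0, -33.7]
ft_force: [1.7, -7.3, -10.8]
finger_gap: 36.6
```

```bash
cat > st.py <<'E'
from h import *
s=sense();print(s['time'],s['finger_gap'].round(1),s['joint_pos'].round(1)[[0,5]],s['tool_pos'].round(1),s['tcp_rot'].round(2),s['ft_force'].round(1),s['wrist_torque'].round(3))
E
python3 st.py
```

```text
Traceback (most recent call last):
  File "st.py", line 2, in <module>
    s=sense();print(s['time'],s['finger_gap'].round(1),s['joint_pos'].round(1)[[0,5]],s['tool_pos'].round(1),s['tcp_rot'].round(2),s['ft_force'].round(1),s['wrist_torque'].round(3))
                              ^^^^^^^^^^^^^^^^^^^^^
AttributeError: 'float' object has no attribute 'round'
```

```bash
sed -i "s/s\['finger_gap'\].round(1)/round(s['finger_gap'],1)/" st.py
python3 st.py
```

```text
6.9 36.6 [-24.9  98.9] [ 492.2 -172.6  115.5] [ 1.7991e+02 -1.0000e-02 -3.3740e+01] [  1.7  -7.3 -10.8] [-1.346 -0.195  0.136]
```

Request:
step_arm --plan '[{"grip":3.5,"tx":0,"ty":0,"tz":0,"ax":0,"ay":0,"az":2},{"grip":3.5,"tx":0,"ty":0,"tz":0,"ax":0,"ay":0,"az":2},{"grip":3.5,"tx":0,"ty":0,"tz":0,"ax":0,"ay":0,"az":2}]'

```text
time: 7.15
tool_pos: [492.2, -172.6, 115.5]
tcp_rot: [179.9, -0.0, -39.7]
ft_force: [1.8, -7.5, -10.2]
finger_gap: 37.1
```

```bash
python3 st.py
```

```text
7.15 37.1 [-24.9 104.8] [ 492.2 -172.6  115.5] [ 1.7991e+02 -2.0000e-02 -3.9680e+01] [  1.8  -7.5 -10.2] [-1.293 -0.186  0.157]
```

Request:
step_arm --plan '[{"grip":3.5,"tx":0,"ty":0,"tz":0,"ax":0,"ay":0,"az":2},{"grip":3.5,"tx":0,"ty":0,"tz":0,"ax":0,"ay":0,"az":2},{"grip":3.5,"tx":0,"ty":0,"tz":0,"ax":0,"ay":0,"az":2}]'

```text
time: 7.4
tool_pos: [492.2, -172.7, 115.5]
tcp_rot: [179.9, -0.0, -45.7]
ft_force: [1.5, -8.0, -11.3]
finger_gap: 36.5
```

```bash
python3 st.py
```

```text
7.4 36.5 [-24.9 110.8] [ 492.2 -172.7  115.5] [ 1.799e+02 -3.000e-02 -4.569e+01] [  1.5  -8.  -11.3] [-1.3   -0.173  0.144]
```

Request:
step_arm --plan '[{"grip":3.5,"tx":0,"ty":0,"tz":0,"ax":0,"ay":0,"az":2},{"grip":3.5,"tx":0,"ty":0,"tz":0,"ax":0,"ay":0,"az":2},{"grip":3.5,"tx":0,"ty":0,"tz":0,"ax":0,"ay":0,"az":2}]'

```text
time: 7.65
tool_pos: [492.2, -172.7, 115.5]
tcp_rot: [179.9, -0.0, -51.7]
ft_force: [2.2, -9.0, -11.2]
finger_gap: 36.8
```

```bash
python3 st.py
```

```text
7.65 36.8 [-24.9 116.8] [ 492.2 -172.7  115.5] [ 1.799e+02 -4.000e-02 -5.169e+01] [  2.2  -9.  -11.2] [-1.495 -0.248  0.285]
```

Request:
step_arm --plan '[{"grip":3.5,"tx":0,"ty":0,"tz":0,"ax":0,"ay":0,"az":2},{"grip":3.5,"tx":0,"ty":0,"tz":0,"ax":0,"ay":0,"az":2},{"grip":3.5,"tx":0,"ty":0,"tz":0,"ax":0,"ay":0,"az":0}]'

```text
time: 7.9
tool_pos: [492.2, -172.7, 115.5]
tcp_rot: [179.9, -0.1, -55.6]
ft_force: [1.8, -7.7, -10.8]
finger_gap: 36.7
```

```bash
python3 st.py;python3 - <<'E'
from h import *
i=snapshot('wrist');save('w6',i,s=1.5)
E
```

```text
7.9 36.7 [-24.9 120.7] [ 492.2 -172.7  115.5] [ 1.7988e+02 -7.0000e-02 -5.5570e+01] [  1.8  -7.7 -10.8] [-1.281 -0.153  2.067]
```

View pics/w6.png

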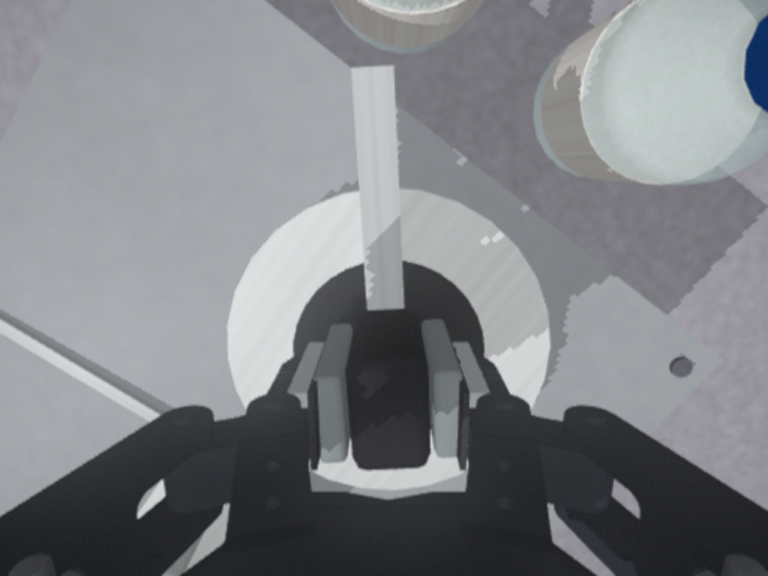

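The torque jumped to 2.07 N m and in the picture the bolt lags the gripper (tip at px 373 instead of 388). That is the stop, at about 140° (2.45 rad), which is within the given range. I'll ease off a little, keeping some torque on, and release.

Request:
step_arm --plan '[{"grip":3.5,"tx":0,"ty":0,"tz":0,"ax":0,"ay":0,"az":-2.3},{"grip":3.5,"tx":0,"ty":0,"tz":0,"ax":0,"ay":0,"az":0}]'

```text
time: 8.12
tool_pos: [492.2, -172.7, 115.5]
tcp_rot: [179.9, -0.1, -53.1]
ft_force: [0.2, -8.2, -10.9]
finger_gap: 36.4
```

```bash
python3 st.py
```

```text
8.1167 36.4 [-24.9 118.2] [ 492.2 -172.7  115.5] [ 1.7989e+02 -6.0000e-02 -5.3090e+01] [  0.2  -8.2 -10.9] [-1.395 -0.098  0.926]
```

Request:
step_arm --plan '[{"grip":4.6,"tx":0,"ty":0,"tz":0,"ax":0,"ay":0,"az":0},{"grip":5.5,"tx":0,"ty":0,"tz":0,"ax":0,"ay":0,"az":0},{"grip":7,"tx":0,"ty":0,"tz":0,"ax":0,"ay":0,"az":0},{"grip":8.5,"tx":0,"ty":0,"tz":0,"ax":0,"ay":0,"az":0},{"grip":8.5,"tx":0,"ty":0,"tz":0,"ax":0,"ay":0,"az":0},{"grip":8.5,"tx":0,"ty":0,"tz":0,"ax":0,"ay":0,"az":0}]'

```text
time: 8.62
tool_pos: [493.2, -171.7, 117.1]
tcp_rot: [-179.9, -0.1, -53.4]
ft_force: [0.0, 0.2, -0.1]
finger_gap: 84.7
```

```bash
python3 st.py;python3 - <<'E'
from h import *
i=snapshot('wrist');save('w7',i,s=1.5)
E
```

```text
8.6167 84.7 [-24.8 118.5] [ 493.2 -171.7  117.1] [-1.7995e+02 -6.0000e-02 -5.3360e+01] [ 0.   0.2 -0.1] [-0.025  0.013  0.001]
```

View pics/w7.png

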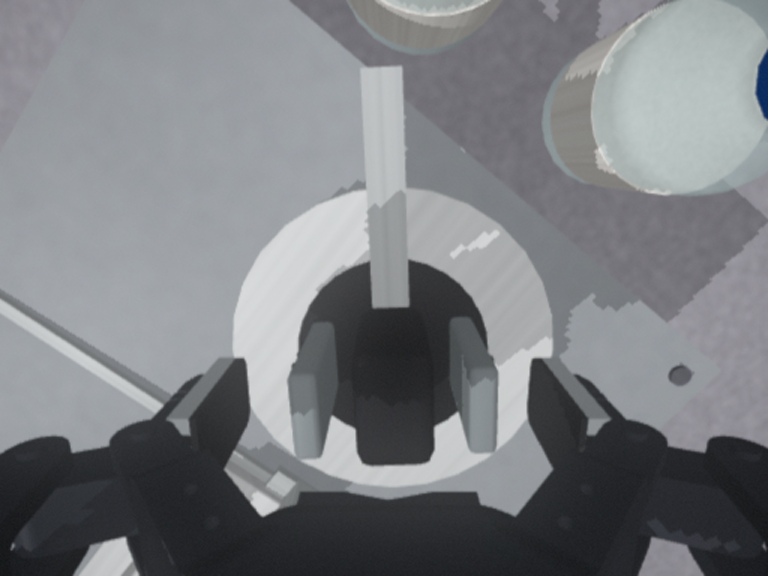

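The tabs' outer faces are now 208 px apart at this height, and 56 mm would be about 204 px, so both tabs are fully out. The bolt is clear of the cover post. Now the lip position.

Run:
```python
from h import *
t=lambda p:(230+(p[0]+.5)/5.5-.5,145+(p[1]+.5)/5.5-.5)
s=lambda p:(165+(p[0]+.5)/5.5-.5,150+(p[1]+.5)/5.5-.5)
# lip top ends: top crop (125,290)..(305,300); lip top strip middle
for a,b in(((127,291),(548,182)),((303,302),(380,201))):
    print(tri([ray('top',t(a)),ray('scene',s(b))]),atz('top',t(a),130),atz('scene',s(b),130))
save('lipt',np.load('top.npy'),(240,180,310,250),8)
save('lips',np.load('scene.npy'),(220,165,280,205),12)
```

```text
(array([521.89464242,  18.00006783, 131.06095297]), [np.float64(0.95137805477054), np.float64(0.9513780547705691)]) [522.20763766  18.94497189 130.        ] [520.828211    17.30559004 130.        ]
(array([518.68848827, -68.80892819, 132.15617641]), [np.float64(2.055112286858052), np.float64(2.055112286858068)]) [519.27229441 -66.92083819 130.        ] [516.40959358 -70.55124388 130.        ]
```

Request:
step_arm --plan '[{"grip":8.5,"tx":0,"ty":0,"tz":-2,"ax":0,"ay":0,"az":0},{"grip":8.5,"tx":0,"ty":0,"tz":-2,"ax":0,"ay":0,"az":0},{"grip":8.5,"tx":0,"ty":0,"tz":-2,"ax":0,"ay":0,"az":0},{"grip":8.5,"tx":0,"ty":0,"tz":-2,"ax":0,"ay":0,"az":0},{"grip":8.5,"tx":0,"ty":0,"tz":-1,"ax":0,"ay":0,"az":-6},{"grip":8.5,"tx":0,"ty":0,"tz":0,"ax":0,"ay":0,"az":-6},{"grip":8.5,"tx":0,"ty":0,"tz":0,"ax":0,"ay":0,"az":-6},{"grip":8.5,"tx":0,"ty":0,"tz":0,"ax":0,"ay":0,"az":-6}]'

```text
time: 9.33
tool_pos: [493.0, -171.7, 207.1]
tcp_rot: [-180.0, -0.1, -29.1]
ft_force: [0.3, 0.4, -0.1]
finger_gap: 85.3
```

View pics/lipt.png

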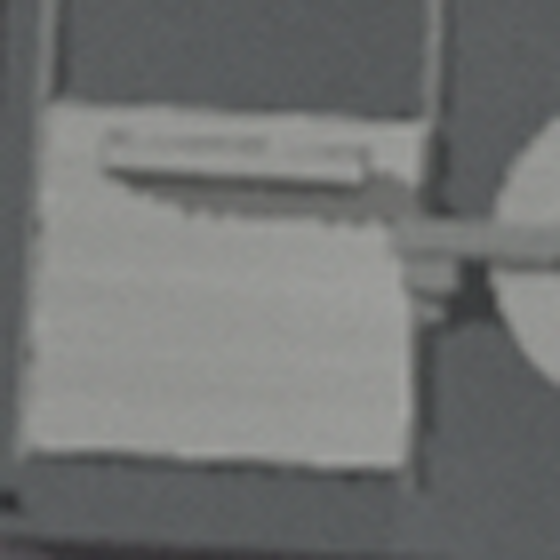

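View pics/lips.png

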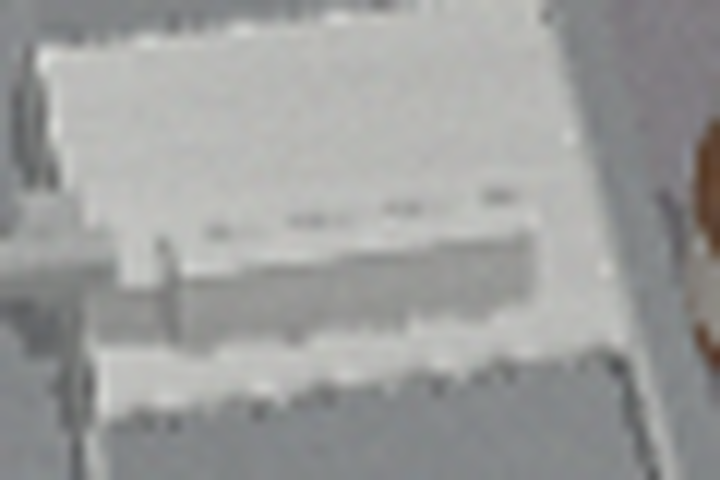

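Lip centre is about (520, -25, 130), so its back face is at x≈514.

Request:
step_arm --plan '[{"grip":0,"tx":0,"ty":0,"tz":0,"ax":0,"ay":0,"az":-7},{"grip":0,"tx":0,"ty":0,"tz":0,"ax":0,"ay":0,"az":-7},{"grip":0,"tx":0,"ty":0,"tz":0,"ax":0,"ay":0,"az":-7},{"grip":0,"tx":0,"ty":0,"tz":0,"ax":0,"ay":0,"az":-6.4},{"grip":0,"tx":-0.4,"ty":-3.7,"tz":0,"ax":0,"ay":0,"az":0},{"grip":0,"tx":-0.4,"ty":-3.7,"tz":0,"ax":0,"ay":0,"az":0},{"grip":0,"tx":-0.4,"ty":-3.7,"tz":0,"ax":0,"ay":0,"az":0},{"grip":0,"tx":-0.5,"ty":-3.6,"tz":0,"ax":0,"ay":0,"az":0}]' --newtons 30

```text
time: 10.0
tool_pos: [480.5, -22.7, 206.6]
tcp_rot: [-180.0, -0.0, -2.0]
ft_force: [-0.2, -0.0, 0.3]
finger_gap: 0.0
```

Request:
step_arm --plan '[{"grip":0,"tx":0,"ty":0,"tz":0,"ax":0,"ay":0,"az":0},{"grip":0,"tx":0,"ty":0,"tz":0,"ax":0,"ay":0,"az":0}]'

```text
time: 10.17
tool_pos: [480.7, -22.5, 206.7]
tcp_rot: [180.0, -0.1, -1.8]
ft_force: [0.8, 0.3, -0.4]
finger_gap: -0.1
```

```bash
python3 st.py;python3 - <<'E'
from h import *
i=snapshot('wrist');save('w8',i,s=1.5)
i=snapshot('top');save('top1',i,(230,145,370,260),5)
E
```

```text
10.1667 -0.1 [-8.8 83. ] [480.7 -22.5 206.7] [ 1.80e+02 -5.00e-02 -1.76e+00] [ 0.8  0.3 -0.4] [ 0.009  0.021 -0.045]
```

View pics/w8.png

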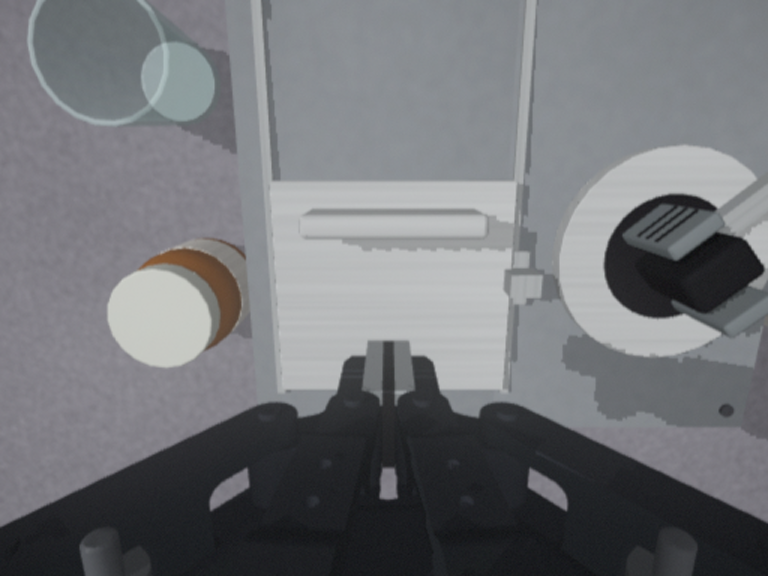

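View pics/top1.png

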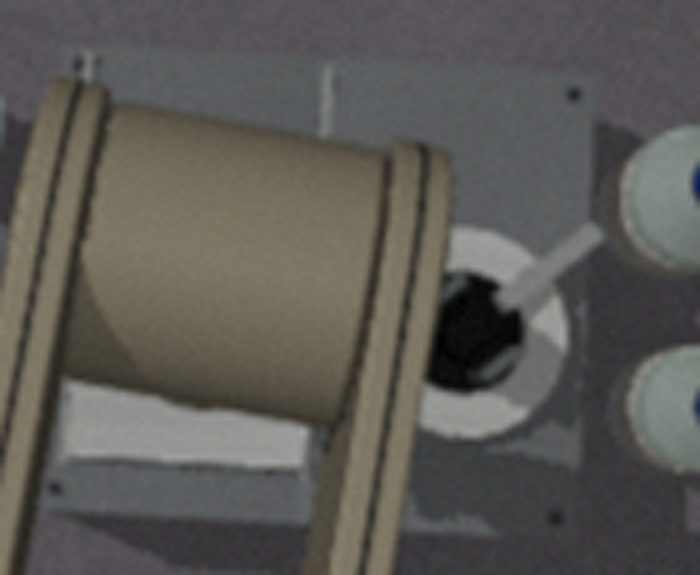

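The lip is at px (393,223), centred in front of the closed fingers. The bolt now points about 140° away from its start. I'll descend behind the lip and push.

Request:
step_arm --plan '[{"grip":0,"tx":0,"ty":0.1,"tz":2.5,"ax":0,"ay":0,"az":0},{"grip":0,"tx":0,"ty":0,"tz":2.5,"ax":0,"ay":0,"az":0},{"grip":0,"tx":0,"ty":0,"tz":2,"ax":0,"ay":0,"az":0},{"grip":0,"tx":0,"ty":0,"tz":1.4,"ax":0,"ay":0,"az":0},{"grip":0,"tx":0,"ty":0,"tz":0.9,"ax":0,"ay":0,"az":0},{"grip":0,"tx":0.8,"ty":0,"tz":0,"ax":0,"ay":0,"az":0},{"grip":0,"tx":0.8,"ty":0,"tz":0,"ax":0,"ay":0,"az":0},{"grip":0,"tx":0.8,"ty":0,"tz":0,"ax":0,"ay":0,"az":0}]'

```text
time: 10.93
tool_pos: [505.8, -26.8, 114.2]
tcp_rot: [180.0, -0.0, -2.0]
ft_force: [-2.7, -1.3, -1.8]
finger_gap: 0.0
```

```bash
python3 st.py
```

```text
10.9333 0.0 [-8.8 83.2] [505.8 -26.8 114.2] [ 1.7998e+02 -2.0000e-02 -2.0300e+00] [-2.7 -1.3 -1.8] [-0.307  0.69  -0.019]
```

Request:
step_arm --plan '[{"grip":0,"tx":0.8,"ty":0,"tz":0,"ax":0,"ay":0,"az":0},{"grip":0,"tx":0.8,"ty":0,"tz":0,"ax":0,"ay":0,"az":0},{"grip":0,"tx":0.8,"ty":0,"tz":0,"ax":0,"ay":0,"az":0},{"grip":0,"tx":0.8,"ty":0,"tz":0,"ax":0,"ay":0,"az":0}]'

```text
time: 11.27
tool_pos: [537.9, -27.4, 113.9]
tcp_rot: [180.0, -0.0, -2.0]
ft_force: [-5.3, -1.8, 3.0]
finger_gap: 0.3
```

```bash
python3 st.py
```

```text
11.2667 0.3 [-8.4 83.6] [537.9 -27.4 113.9] [ 1.7998e+02 -5.0000e-02 -1.9800e+00] [-5.3 -1.8  3. ] [-0.338  0.631 -0.081]
```

Request:
step_arm --plan '[{"grip":0,"tx":0.8,"ty":0,"tz":0,"ax":0,"ay":0,"az":0},{"grip":0,"tx":0.8,"ty":0,"tz":0,"ax":0,"ay":0,"az":0},{"grip":0,"tx":0.8,"ty":0,"tz":0,"ax":0,"ay":0,"az":0},{"grip":0,"tx":0.8,"ty":0,"tz":0,"ax":0,"ay":0,"az":0},{"grip":0,"tx":0.8,"ty":0,"tz":0,"ax":0,"ay":0,"az":0},{"grip":0,"tx":0.8,"ty":0,"tz":0,"ax":0,"ay":0,"az":0},{"grip":0,"tx":0.6,"ty":0,"tz":0,"ax":0,"ay":0,"az":0}]'

```text
time: 11.85
tool_pos: [591.5, -28.7, 113.3]
tcp_rot: [-180.0, -0.0, -2.0]
ft_force: [-4.0, 0.3, 2.8]
finger_gap: -0.1
```

```bash
python3 st.py
```

```text
11.85 -0.1 [-7.8 84.2] [591.5 -28.7 113.3] [-1.7997e+02 -1.0000e-02 -1.9700e+00] [-4.   0.3  2.8] [0.104 0.512 0.011]
```

Request:
step_arm --plan '[{"grip":0,"tx":0.3,"ty":0,"tz":0,"ax":0,"ay":0,"az":0},{"grip":0,"tx":0.3,"ty":0,"tz":0,"ax":0,"ay":0,"az":0},{"grip":0,"tx":0.3,"ty":0,"tz":0,"ax":0,"ay":0,"az":0}]'

```text
time: 12.1
tool_pos: [599.5, -29.0, 113.1]
tcp_rot: [-180.0, 0.0, -2.0]
ft_force: [-15.9, 2.3, 3.7]
finger_gap: 0.4
```

```bash
python3 st.py
```

```text
12.1 0.4 [-7.7 84.3] [599.5 -29.  113.1] [-1.7998e+02  4.0000e-02 -1.9800e+00] [-15.9   2.3   3.7] [ 0.448  2.857 -0.003]
```

Request:
step_arm --plan '[{"grip":0,"tx":0.1,"ty":0,"tz":0,"ax":0,"ay":0,"az":0},{"grip":0,"tx":0,"ty":0,"tz":0,"ax":0,"ay":0,"az":0}]'

```text
time: 12.27
tool_pos: [599.4, -29.1, 112.9]
tcp_rot: [-180.0, 0.2, -2.0]
ft_force: [-9.5, 2.2, 3.8]
finger_gap: -0.3
```

```bash
python3 st.py
```

```text
12.2667 -0.3 [-7.7 84.3] [599.4 -29.1 112.9] [-179.98    0.18   -1.98] [-9.5  2.2  3.8] [0.365 1.298 0.055]
```

Request:
step_arm --plan '[{"grip":0,"tx":0.15,"ty":0,"tz":0,"ax":0,"ay":0,"az":0},{"grip":0,"tx":0.15,"ty":0,"tz":0,"ax":0,"ay":0,"az":0},{"grip":0,"tx":0,"ty":0,"tz":0,"ax":0,"ay":0,"az":0}]'

```text
time: 12.52
tool_pos: [599.6, -29.1, 112.9]
tcp_rot: [-180.0, 0.5, -2.0]
ft_force: [-24.6, 2.5, 16.5]
finger_gap: 0.1
```

```bash
python3 st.py
```

```text
12.5167 0.1 [-7.6 84.3] [599.6 -29.1 112.9] [-179.98    0.54   -1.97] [-24.6   2.5  16.5] [0.422 3.939 0.005]
```

The cover is at its end stop: the force climbs to 25 N and the tool no longer moves. Now I'll back off, lift and check.

Request:
step_arm --plan '[{"grip":0,"tx":-0.6,"ty":0,"tz":0,"ax":0,"ay":0,"az":0},{"grip":0,"tx":-1.5,"ty":0,"tz":0,"ax":0,"ay":0,"az":0},{"grip":0,"tx":0,"ty":0,"tz":-3,"ax":0,"ay":0,"az":0},{"grip":0,"tx":0,"ty":0,"tz":-3,"ax":0,"ay":0,"az":0},{"grip":0,"tx":0,"ty":0,"tz":-3,"ax":0,"ay":0,"az":0},{"grip":0,"tx":-3,"ty":0,"tz":-3,"ax":0,"ay":0,"az":0},{"grip":0,"tx":-3,"ty":0,"tz":0,"ax":0,"ay":0,"az":0},{"grip":0,"tx":-3,"ty":0,"tz":0,"ax":0,"ay":0,"az":0}]'

```text
time: 13.18
tool_pos: [494.2, -26.0, 235.4]
tcp_rot: [179.9, -0.3, -2.0]
ft_force: [-0.3, -0.3, -0.3]
finger_gap: 0.1
```

Request:
step_arm --plan '[{"grip":0,"tx":0,"ty":-3,"tz":0,"ax":0,"ay":0,"az":0},{"grip":0,"tx":0,"ty":-4,"tz":0,"ax":0,"ay":0,"az":0},{"grip":0,"tx":0,"ty":-4,"tz":0,"ax":0,"ay":0,"az":0},{"grip":0,"tx":0,"ty":-4,"tz":0,"ax":0,"ay":0,"az":0},{"grip":0,"tx":0,"ty":-4,"tz":0,"ax":0,"ay":0,"az":0},{"grip":0,"tx":0,"ty":-4,"tz":0,"ax":0,"ay":0,"az":0},{"grip":0,"tx":0,"ty":0,"tz":0,"ax":0,"ay":0,"az":0}]'

```text
time: 13.77
tool_pos: [500.7, 210.7, 232.8]
tcp_rot: [-179.8, -0.1, -1.7]
ft_force: [0.1, 0.0, 0.2]
finger_gap: 0.2
```

```bash
python3 st.py;python3 - <<'E'
from h import *
i=snapshot('top');np.save('top2.npy',i);save('top2',i,s=1.5);save('top2c',i,(230,145,370,260),5.5)
i=snapshot('scene');np.save('scene2.npy',i);save('scene2c',i,(125,140,330,260),3.8)
E
```

```text
13.7667 0.2 [ 17.3 109. ] [500.7 210.7 232.8] [-1.7981e+02 -7.0000e-02 -1.7000e+00] [0.1 0.  0.2] [ 0.006 -0.028 -0.029]
```

View pics/top2.png

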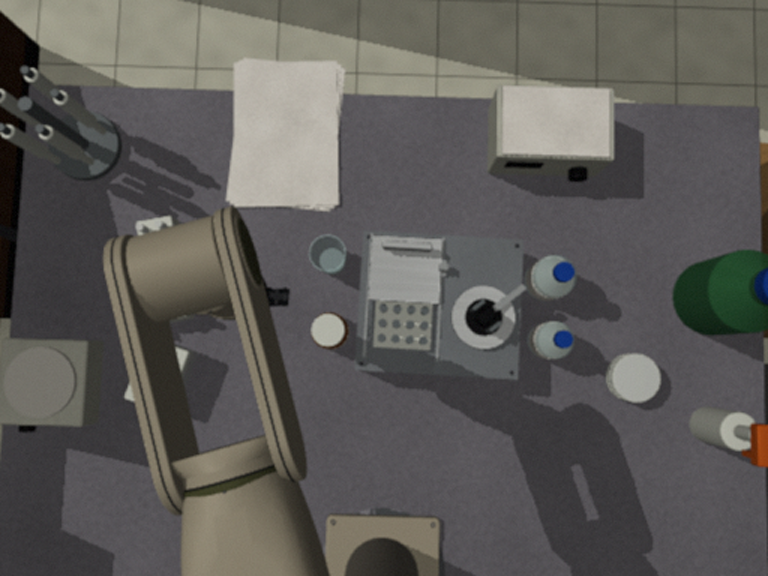

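View pics/top2c.png

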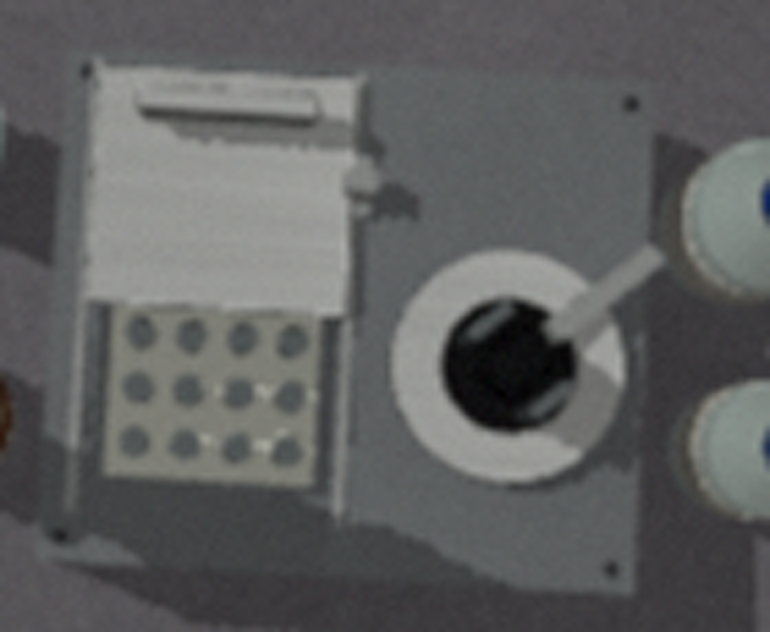

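View pics/scene2c.png

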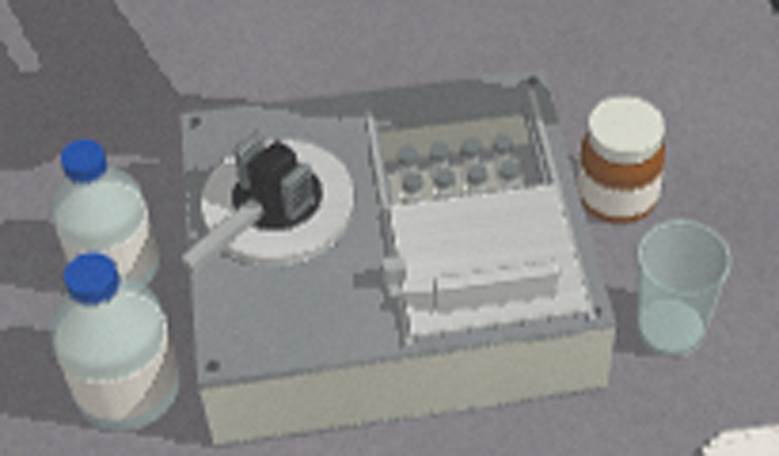

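Run:
```python
from h import *
t=lambda p:(230+(p[0]+.5)/5.5-.5,145+(p[1]+.5)/5.5-.5)
d=lambda a,b,z:np.linalg.norm(atz('top',t(a),z)-atz('top',t(b),z))
print('edge front',d((215,268),(226,72),99),'rear',d((205,509),(218,308),99))
print('lip bottom front edge L',d((127,310),(140,111),130))
print('tabs before',d((516,309),(517,409),148),'after',d((490,320),(547,402),148))
k=atz('top',t((516,361)),148);b=atz('top',t((658,254)),114)
print(b-k)
# template match cover shift and bystanders
a=cv2.cvtColor(np.load('top.npy'),cv2.COLOR_RGB2GRAY);c=cv2.cvtColor(np.load('top2.npy'),cv2.COLOR_RGB2GRAY)
for n,(x0,y0,x1,y1) in {'A':(350,165,390,205),'B':(350,210,390,245),'beaker':(204,154,234,184),'jar':(204,206,234,234),'dish':(400,230,445,275)}.items():
    r=cv2.matchTemplate(c[y0-8:y1+8,x0-8:x1+8],a[y0:y1,x0:x1],cv2.TM_CCOEFF_NORMED);print(n,np.array(cv2.minMaxLoc(r)[3])-8,r.max())
x0,y0,x1,y1=247,194,293,204
r=cv2.matchTemplate(c[150:200,240:300],a[y0:y1,x0:x1],cv2.TM_CCOEFF_NORMED);_,m,_,l=cv2.minMaxLoc(r);dx,dy=l[0]+240-x0,l[1]+150-y0
print('lip shift',m,np.linalg.norm(atz('top',(270,199),125)-atz('top',(270+dx,199+dy),125)))
```

```text
edge front 99.62349894557157 rear 100.49838811849725
lip bottom front edge L 98.11811982986151
tabs before 47.96795291061366 after 47.60798130250985
[ 57.43649879 -74.91066885 -34.        ]
A [0 0] 0.9963229
B [0 0] 0.9877331
beaker [0 0] 0.99455875
jar [0 0] 0.9992276
dish [0 0] 0.99891984
lip shift 0.8748282790184021 98.1340816677528
```

```bash
python3 -c "
from h import *
print(hand_in())"
```

```text
the job is handed in; nothing more can be done
None
```

The box is open and the job is handed in, at about 14 s of the 72 s allowed. I squeezed both tabs and turned the knob about 140° (2.45 rad) clockwise in one grasp. It came up against its stop, where the wrist torque rose from 0.15 to 2.1 N m. I then let go and pushed the cover by its lip to its end stop, where the force rose to 25 N and the tool stopped moving.

- **Knob lock:** the tabs' centres measure 47.6 mm apart, against 48.0 mm at the start, so both are fully out. The bolt points well away from the cover's post.
- **Cover:** its edges moved 99.6 and 100.5 mm between the before and after top views. Two coarser readings on the lip gave 98.1 mm. I trust the edges and the end-stop contact, since one pixel is about 2.6 mm.
- **Bystanders:** both bottles, the jar, the beaker and the dishes show zero pixel shift. The tube rack and tip box were partly hidden behind the arm in the last picture, so I did not check them; the fingers stayed at about z = 230 mm on that side.
- **Gripping force:** as the gripper closed there was a brief side force of 19 N and a vertical force of 24 N, because it was slightly off centre. I corrected this before turning.

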